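Close the jar mixer and start it

ROBOT

A 6-joint arm with a two-finger parallel gripper is mounted at the origin on a cart in front of the work surface, level with it; the furniture and walls round the work are solid. World frame = base frame: x ahead of the robot, y to its left, z up, the work surface at z = 0. Lengths are in m, angles in rad, forces in N, time in s.
With the tool pointing down it reaches from about 0.375 to 0.9 m from the base axis. Payload 3.1 kg.
Tool frame: the origin (TCP) lies at the centre of the arm's flange, where the gripper is bolted on; the fingertips stand robot.tip_extent ahead of it and the grasp point (between the pads) lies 164 mm ahead of it (robot.tip_extent is the distance from the TCP to the fingertips, in m); z points along the fingers, y is the line along which they close (so a half turn about z gives the same grasp; the last joint's range is limited). The gripper opens to 87 mm and grips with 3 to 60 N. Pads are 19 mm wide; open, the fingers measure 117 mm over their backs; the gripper's body (75 mm by 190 mm) begins 51 mm behind the grasp point.
Start: joints at [-1.504, 0.527, 1.433, -0, 1.181, -0.178], TCP at [0.152, -0.606, 0.405] pointing down, gripper open.
Joint ranges: [-3.08, 3.08], [-0.75, 2.2], [0.22, 2.44], [-1.43, 4.57], [0, 2.65], [-2.85, 2.85]. Speed limits (rad/s): [2.79, 2.79, 3.14, 3.14, 3.14, 3.14].

INTERFACE

Orientations are given as a unit quaternion [x, y, z, w].
In Python, from rig import get_obs, camera, hand_in, cut_out, robot gives the robot as it stands.
- The arm moves only by the tool step_arm, never from a script. Its argument "rows" is a list of rows, each a list of 6 numbers: the shift along the world's x, y, z in m, then the turn, a rotation vector about the world's x, y, z in degrees. A call has 1 to 12 rows; each row shifts and turns the commanded pose from where the row before left it; what a row does not reach is not made up. A row lasts 1/8 s, in which the tool goes at most 62.5 mm and 10.7 degrees, less where a joint would pass 70% of its speed; a pose out of reach is approached as far as the arm can. A call is refused whole if a number of a shift passes 0.0625 or a number of a turn 10.7, either way. A call with a gripper value outside its range is refused whole. "jaw" is the finger opening in m, from 0 to 0.087, set as the call begins (left out, the last holds). The fingers move at their own pace and stop on an object; "squeeze" is the grip in N (left out, the last holds). Time passes only in rows, so rows that do not move let the fingers close. It gives the time, the measured TCP pose, the force, the opening and the grip force at its end, in the units of the state.
- get_obs(): the state, without advancing time (a new reading comes with each control period).
- camera(name): name is "side" or "top"; returns a dict with "pixels" (384x512x3 uint8, blue, green, red), "depth" (384x512 float32, m along the optical axis (not along the pixel's ray), 0 where there is no reading), "fov_y" (degrees; the focal length in pixels is half the picture's height over the tangent of half this angle, whatever the lens; pixels are square), "cx", "cy" (the principal point, pixels), "extrinsics" (4x4, takes a point from camera to world coordinates). Camera axes: x right, y up, looking along -z (the intrinsics and any distortion apply to the point x, -y, -z); pixel columns grow to the right and rows downward; lengths in m; the calibration is good to about 2 mm. A picture is of the moment at which its call begins.
- hand_in(): hands the job in; it is judged then, once.
Trained networks look in the newest picture that a camera, given by its name, has taken for a name from the list of things; names that differ only in an ending like _2 or _b are one class to them, and where a whole thing is asked for, a point or a joint stands for the part that bears it (a point fixed in the world has none). Each returns a list of dicts, best first, with "confidence" (0 to 1); they miss things now and then, are a little off and sometimes report something else, mostly with a low value. They report only what shows in the picture. A call takes as long as a camera call.
- cut_out(label, camera): "region" (384x512 bool, what is visible of it) and "extent" ([centre column, centre row, width, height] in pixels, round what is visible of it).
The state is a dict: "time": time; "q": joint angles; "joint_velocities": joint speeds; "joint_torque": joint torques, N m; "position": TCP position; "tool_rot": TCP orientation; "ft_force": force on the tool from outside, world axes, zero at the start; "moment": the same for the moment, N m; "grip_width": finger opening in m; "grip_force": force on a finger pad.
Only numpy, scipy, OpenCV 4.12 (cv2) and the standard library are available. Lean on these libraries where they do the work, as an engineer would, in place of code of your own. Each camera call takes 0.05 s, during which the arm holds its last target. There are 200 camera calls.

TASK

The two salve jars are already loaded in the bench jar mixer: push its lid down with the fingertips until the catch snaps and holds it shut, then press the far half of the mains rocker (at the left end of the sloping front panel) so that it flips over, and then press the flat round start button in the middle of the panel fully home and let it spring back. Leave the mushroom-shaped stop button alone. Only push and press: nothing is to be picked up, and the jars and the things on the table stay where they are.

Things in the scene. Friction and masses are not known exactly. Their poses are not given: they have to be found in the camera images.
- mixer: White bench jar mixer, 260 mm deep, 240 mm wide, fixed to the table, standing at an angle. Origin at the centre of its underside; x points from its front (panel) to its back, y to its left seen from the front, z up. The front 86 mm is the sloping control panel; behind it is the open-topped chamber, rim 105 mm high, with the lid.
- panel_mid (a point): Middle of the sloping panel's face, fixed. The panel rises towards the back at 0.26 rad (15 degrees), from 60 mm to 83 mm above the table; its normal is (-0.257, 0, 0.966) in the mixer's frame. Controls in one row across its middle, 72 mm apart: from left to right mains rocker, start button, stop button.
- mixer_lid (a joint): Lid hinge, rad: 0 = shut and caught, positive = open (front edge up); starts between 0.5 and 0.85. Axis along the mixer's y through lid_hinge. Balanced by a strut: it stays where left, moves with about 2 N at the front edge, and if not caught it rises again to 0.13 rad. From 0.085 rad down a sprung roller catch must be overcome (about 8 N at the front edge); past 0.04 it snaps shut and holds.
- lid_hinge (a point): Point on the lid's hinge axis, at the back of the mixer, mid-width, 110 mm above the table; it does not move.
- lid_front (a point): Point on the top face of the lid's solid front bar, mid-width; moves with the lid: 147 mm from the hinge axis along the lid, 16 mm above it square to the lid. The lid is 236 mm wide; its front bar, 18 mm thick, spans 127 to 167 mm from the axis, with a 12 mm lip in front and a solid clear pane, 4 mm lower, behind. Shut, its top is 126 mm above the table.
- mains_rocker (a joint): Mains rocker, rad: 0 = off (near half down, far half raised, as it starts), 0.4 = on (far half down). A snap switch: it flips over past 0.2 and stays. It takes 3 to 4 N near the outer end of its far half.
- rocker_far (a point): Middle of the top face of the rocker's far half (towards the lid); moves with the rocker. Black rocker 27 mm wide, 45 mm long up the slope, in a frame 4 mm high, pivot 12 mm down the slope from this point. Off, this face leans 0.4 rad against the panel, outer end about 16 mm above the panel; on, it lies parallel to the panel, 10 mm above it.
- start_button (a joint): Start button, m: 0 = out, 0.006 = fully home. Its spring begins at 1.5 N and needs 5 N at the bottom; it springs back when let go.
- start_button_top (a point): Centre of the flat top of the round grey start button, 31 mm across, standing 13 mm proud of the panel in a steel ring 4 mm high; it moves square to the panel.
- stop_button (a joint): Stop button, m: 0 = out, 0.006 = pressed. Not to be pressed.
- stop_button_top (a point): Centre of the domed top of the mushroom-shaped grey stop button, 39 mm across, standing 28 mm proud of the panel, right of the start button.
- salve_left: Amber salve jar with gold lid, 43 mm across, 44 mm high, standing loose in the left cup of the mixer's rotor, inside the chamber. Origin at the centre of its underside. Stays there.
- salve_right: The same, in the right cup of the rotor. Stays there.
- funnel: White steel funnel, 95 mm across, 86 mm high, standing mouth down right of the mixer; origin under its centre. Bystander.
- balm_jar: Amber balm jar with gold lid, 59 mm across, 66 mm high, standing at the front left corner of the mixer; origin under its centre. Bystander.
- jar_lid: Loose gold jar lid, 59 mm across, 14 mm high, on the table left of the mixer; origin under its centre. Bystander.
- tamper: Jar tamper with beech grip, 42 mm across, 83 mm high, standing on the table; origin under its centre. Bystander.
- marker_pen: Marker pen, 120 mm long, 16 mm high, lying on the table, origin under its centre. Bystander.
- label_roll: White label roll, 80 mm across, 38 mm high, lying flat on the table; origin under its centre. Bystander.

How it is judged:
By the outcome, as a careful person would: the job done as asked, in the order asked, and still so for the second after the job is handed in, with the robot touching nothing.
It also fails if it takes over 45 s, if anything falls off the work surface, if the arm or the gripper's body presses on something with over 40 N, if the wrist force passes 120 N, or if a joint passes its speed limit or range.

## Working session

There is one attempt and no reset: what is moved stays moved. The work goes in short steps, Python scripts to look and compute and a tool call to move; the robot and the scene stay as the last step left them, time stands still between calls to the robot, and variables do not carry over. Pictures are saved under pics/ and viewed, at most 10 in all, crops included, and the job is handed in when it is done.

Besides the shell and the picture viewer there is one more tool, called after "Request:" in YAML: its name, and indented under it one key for each argument. step_arm: Moves the arm, as the interface text tells. Its arguments: {"type":"object","properties":{"rows":{"type":"array"},"jaw":{"type":"number"},"squeeze":{"type":"number"}},"required":["rows"]}

```bash
mkdir -p pics; cat > h.py <<'E'
import numpy as np,cv2
from rig import get_obs,camera,hand_in,cut_out,robot
def cloud(c):
    d=c["depth"];h,w=d.shape;f=h/2/np.tan(np.radians(c["fov_y"])/2)
    v,u=np.mgrid[:h,:w]
    P=np.stack([(u-c["cx"])/f*d,-(v-c["cy"])/f*d,-d],-1)
    E=np.array(c["extrinsics"]);return P@E[:3,:3].T+E[:3,3]
E
python3 - <<'E'
from h import *
print(robot.tip_extent,get_obs())
for n in ("top","side"):
    c=camera(n);cv2.imwrite(f"pics/{n}0.png",c["pixels"]);P=cloud(c);np.save(n+"P.npy",P)
    print(n,{k:v for k,v in c.items() if k not in("pixels","depth")})
    for l in ["mixer","mixer_lid","mains_rocker","rocker_far","start_button","stop_button","funnel","balm_jar","jar_lid","tamper","marker_pen","label_roll"]:
        for r in cut_out(l,n)[:2]:
            m=r["region"]&(c["depth"]>0)
            print(l,round(r["confidence"],2),np.round(r["extent"]),np.round(np.median(P[m],0),3) if m.any() else None, np.round(np.percentile(P[m],[2,98],axis=0),3).tolist() if m.any() else None)
E
```

```text
0.1822 {'time': 0.0, 'q': array([-1.50449995e+00,  5.28470118e-01,  1.43386819e+00, -2.05653454e-05,
        1.18135894e+00, -1.78509929e-01]), 'joint_velocities': array([ 0.00062305,  0.00050573,  0.00061802, -0.0002647 , -0.00090535,
        0.00060862]), 'joint_torque': array([ 2.37195854e-03, -4.40039170e+01, -1.76592010e+01,  6.33570878e-02,
        5.81863336e-02, -1.62264178e-04]), 'position': array([ 0.1514785 , -0.60602853,  0.40377963]), 'tool_rot': array([ 9.92517055e-01,  1.22101549e-01,  4.95162674e-05, -1.05117271e-03]), 'ft_force': array([ 0.24000184, -0.49316219, -0.47835522]), 'moment': array([-0.01351574,  0.0183059 ,  0.01411606]), 'grip_force': 0.0, 'grip_width': 0.08701253602022607}
top {'fov_y': 53.60530442534463, 'cx': 259.9242486988318, 'cy': 194.74583525396991, 'extrinsics': array([[ 1.82175655e-03,  9.76203424e-01, -2.16849155e-01,
         2.78145070e-01],
       [-9.99995820e-01,  1.29152263e-03, -2.58686793e-03,
        -1.95352179e-01],
       [-2.24524374e-03,  2.16852961e-01,  9.76201696e-01,
         1.33692548e+00],
       [ 0.00000000e+00,  0.000000
[... 2577 characters left out ...]
.  24.] [ 0.461 -0.602  0.038] [[0.431, -0.673, 0.011], [0.492, -0.494, 0.091]]
balm_jar 0.91 [264. 204.  21.  26.] [ 0.499 -0.196  0.045] [[0.477, -0.25, -0.0], [0.554, -0.183, 0.068]]
jar_lid 0.71 [284. 245.  17.  13.] [ 0.373 -0.071  0.013] [[0.349, -0.1, 0.002], [0.4, -0.05, 0.016]]
jar_lid 0.31 [257. 254.  27.  24.] [0.429 0.03  0.037] [[0.386, -0.009, 0.007], [0.46, 0.065, 0.041]]
tamper 0.82 [258. 276.  13.  26.] [0.379 0.111 0.043] [[0.367, 0.092, 0.003], [0.397, 0.121, 0.084]]
marker_pen 0.78 [241. 308.  32.  30.] [0.377 0.202 0.013] [[0.359, 0.147, 0.005], [0.394, 0.256, 0.017]]
label_roll 0.71 [255. 256.  22.  28.] [0.427 0.032 0.037] [[0.385, -0.009, 0.005], [0.46, 0.066, 0.041]]
```

```bash
python3 - <<'E'
from h import *
a=cv2.imread("pics/top0.png")[130:265,240:400];b=cv2.imread("pics/side0.png")[100:235,210:370]
cv2.imwrite("pics/crop0.png",np.vstack([cv2.resize(x,None,fx=2.2*1.0,fy=2.2,interpolation=2) for x in(a,b)]))
from scipy.optimize import least_squares
T=np.load("topP.npy").reshape(-1,3);S=np.load("sideP.npy").reshape(-1,3);A=np.vstack([T,S])
yaw=np.arctan2(-0.316,0.949)
for it in range(3):
    start=np.array([.473,-.398])
    ex=np.array([np.cos(yaw),np.sin(yaw)]);ey=np.array([-ex[1],ex[0]])
    o=start+ .0903*ex
    L=np.c_[(A[:,:2]-o)@ex,(A[:,:2]-o)@ey,A[:,2]]
    # lid: points above z .13
    m=(L[:,2]>.135)&(L[:,2]<.26)&(abs(L[:,1])<.13)&(abs(L[:,0])<.15)
    c=L[m];p=np.median(c,0);
    for _ in range(5):
        u,s,v=np.linalg.svd(c-c.mean(0),full_matrices=False);n=v[2]*np.sign(v[2,2]);r=(L[m]-c.mean(0))@n;c=L[m][abs(r)<.006]
    print(it,"yaw",yaw,"o",o,"lid n",n,"tilt",np.arctan2(-n[0],n[2]) ,len(c),c.min(0),c.max(0))
    # silhouette: y extents of lid
    print("ylim",np.percentile(L[m][:,1],[1,99]))
    m2=(L[:,0]>-.128)&(L[:,0]<-.05)&(abs(L[:,1])<.115)&(L[:,2]>.05)&(L[:,2]<.09)
    q=L[m2]; 
    for _ in range(8):
        cc=np.linalg.lstsq(np.c_[q[:,:2],np.ones(len(q))],q[:,2],rcond=None)[0]
        r=L[m2]@np.r_[-cc[:2],1]-cc[2]; q=L[m2][abs(r)<.004]
    print("panel",cc,len(q), "z at -87:",cc[2]-.087*cc[0], "expected slope .268")
    yaw+=np.arctan2(n[1],n[0])*0 + np.arctan(cc[1]/cc[0])
# body points x,y extents
m=(L[:,2]>.03)&(L[:,2]<.13)&(abs(L[:,1])<.14)&(abs(L[:,0])<.16)
print(np.percentile(L[m],[1,99],axis=0))
E
```

```text
0 yaw -0.32143439885864605 o [ 0.55867513 -0.42652828] lid n [ 0.67906957 -0.00580427  0.73405097] tilt -0.7465099898358248 1947 [ 0.0004584  -0.11670609  0.13501208] [0.11935038 0.12132703 0.23792319]
ylim [-0.11379169  0.11805914]
panel [2.65969017e-01 2.17100873e-04 9.64579193e-02] 1787 z at -87: 0.07331861489155495 expected slope .268
1 yaw -0.3206181352652946 o [ 0.55869838 -0.42645834] lid n [ 0.67906461 -0.00635857  0.73405097] tilt -0.7465063458432155 1947 [ 0.0003693  -0.11683681  0.13501208] [0.11929218 0.12118276 0.23792319]
ylim [-0.11387393  0.11797873]
panel [ 2.66023205e-01 -3.97191837e-05  9.64607342e-02] 1788 z at -87: 0.07331671531740161 expected slope .268
2 yaw -0.32076744247820804 o [ 0.55869413 -0.42647113] lid n [ 0.67906555 -0.00625718  0.73405097] tilt -0.7465070372076734 1947 [ 0.0003856  -0.11681291  0.13501208] [0.11930283 0.12120915 0.23792319]
ylim [-0.11385889  0.11799485]
panel [2.65775027e-01 1.83069922e-06 9.64440357e-02] 1788 z at -87: 0.07332160838613468 expected slope .268
[[-0.13402367 -0.11539811  0.0313786 ]
 [ 0.12809572  0.12239683  0.1259363 ]]
```

View pics/crop0.png

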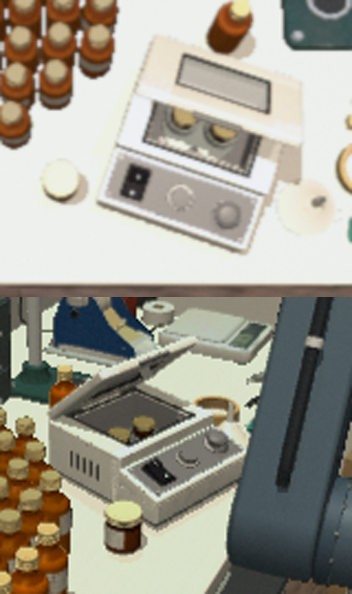

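Request:
step_arm:
  rows:
    - [0,0,0.05,0,0,0]
    - [0.039,0.0158,0,0,0,-3]
    - [0.039,0.0158,0,0,0,-3]
    - [0.039,0.0158,0,0,0,-3]
    - [0.039,0.0158,0,0,0,-3]
    - [0.039,0.0158,0,0,0,-3]
    - [0.039,0.0158,0,0,0,-3]
    - [0.039,0.0158,0,0,0,-3]
    - [0.039,0.0158,0,0,0,-3]
    - [0.039,0.0158,0,0,0,-3]
    - [0.039,0.0158,0,0,0,-3]
    - [0.039,0.0158,0,0,0,-2.4]
  jaw: 0

```text
time: 2.8
position: [0.5817, -0.4319, 0.4547]
tool_rot: [0.987, -0.16, -0.0, 0.0]
ft_force: [-0.3, -0.5, -0.0]
grip_width: 0.0001
grip_force: 0.0
```

Request:
step_arm:
  rows:
    - [0,0,0,0,0,0]
    - [0,0,0,0,0,0]

```text
time: 3.05
position: [0.5803, -0.4325, 0.4544]
tool_rot: [0.987, -0.159, -0.001, 0.0]
ft_force: [-0.1, -0.6, -0.5]
grip_width: 0.0003
grip_force: 0.0
```

```bash
cat > st.py <<'E'
from h import *
from scipy.spatial.transform import Rotation as R
O=np.array([.557,-.424]);Y=-.3208;M=np.array([[np.cos(Y),-np.sin(Y)],[np.sin(Y),np.cos(Y)]])
def st():
    o=get_obs();r=R.from_quat(o["tool_rot"]).as_matrix();tip=o["position"]+robot.tip_extent*r[:,2]
    print("t",round(o["time"],2),"tcp",o["position"].round(4),"tip",tip.round(4),"local",(M.T@(tip[:2]-O)).round(4),tip[2].round(4),"F",o["ft_force"].round(1),"grip",o["grip_width"].round(4),"toolx yaw",np.degrees(np.arctan2(r[1,0],r[0,0])).round(1),"z",(np.r_[M.T@r[:2,2],r[2,2]]).round(3))
E
python3 - <<'E'
from st import *
st()
h=.115;lt=.0
p=None
for t in [.747,.65,.55,.45,.35,.25,.15,.08,0]:
    l=np.array([h-.150*np.cos(t)+.016*np.sin(t)+.0095,0]);z=.110+.150*np.sin(t)+.016*np.cos(t)
    w=np.r_[O+M@l,z];print(t,w.round(4),None if p is None else (w-p).round(4));p=w
for n in("top","side"):
    c=camera(n);cv2.imwrite(f"pics/{n}1.png",c["pixels"])
a=cv2.imread("pics/top1.png")[130:265,240:400];b=cv2.imread("pics/side1.png")[80:215,210:370]
cv2.imwrite("pics/crop1.png",np.hstack([cv2.resize(x,None,fx=2.4,fy=2.4,interpolation=2) for x in(a,b)]))
E
```

```text
Traceback (most recent call last):
  File "st.py", line 6, in st
    print("t",round(o["time"],2),"tcp",o["position"].round(4),"tip",tip.round(4),"local",(M.T@(tip[:2]-O)).round(4),tip[2].round(4),"F",o["ft_force"].round(1),"grip",o["grip_width"].round(4),"toolx yaw",np.degrees(np.arctan2(r[1,0],r[0,0])).round(1),"z",(np.r_[M.T@r[:2,2],r[2,2]]).round(3))
                                                                                                                                                                      ^^^^^^^^^^^^^^^^^^^^^
AttributeError: 'float' object has no attribute 'round'
```

```bash
sed -i 's/o\["grip_width"\].round(4)/o["grip_width"]/' st.py
python3 - <<'E'
from st import *
st()
h=.115
p=None
for t in [.747,.65,.55,.45,.35,.25,.15,.08,0]:
    l=np.array([h-.150*np.cos(t)+.016*np.sin(t)+.0095,0]);z=.110+.150*np.sin(t)+.016*np.cos(t)
    w=np.r_[O+M@l,z];print(t,w.round(4),None if p is None else (w-p).round(4));p=w
for n in("top","side"):
    c=camera(n);cv2.imwrite(f"pics/{n}1.png",c["pixels"])
a=cv2.imread("pics/top1.png")[130:265,240:400];b=cv2.imread("pics/side1.png")[80:215,210:370]
cv2.imwrite("pics/crop1.png",np.hstack([cv2.resize(x,None,fx=2.4,fy=2.4,interpolation=2) for x in(a,b)]))
E
```

```text
t 3.05 tcp [ 0.5803 -0.4325  0.4544] tip [ 0.58   -0.4325  0.2722] local [ 0.0245 -0.0008] 0.2722 F [-0.1 -0.6 -0.5] grip 0.0003456132236390442 toolx yaw -18.3 z [-0.001 -0.    -1.   ]
0.747 [ 0.581  -0.432   0.2237] None
0.65 [ 0.571  -0.4287  0.2135] [-0.01    0.0033 -0.0101]
0.55 [ 0.5617 -0.4256  0.202 ] [-0.0093  0.0031 -0.0115]
0.45 [ 0.5536 -0.4229  0.1897] [-0.0082  0.0027 -0.0124]
0.35 [ 0.5466 -0.4206  0.1765] [-0.0069  0.0023 -0.0132]
0.25 [ 0.541  -0.4187  0.1626] [-0.0057  0.0019 -0.0139]
0.15 [ 0.5367 -0.4172  0.1482] [-0.0043  0.0014 -0.0144]
0.08 [ 0.5345 -0.4165  0.1379] [-0.0022  0.0007 -0.0103]
0 [ 0.5328 -0.416   0.126 ] [-0.0017  0.0006 -0.0119]
```

View pics/crop1.png

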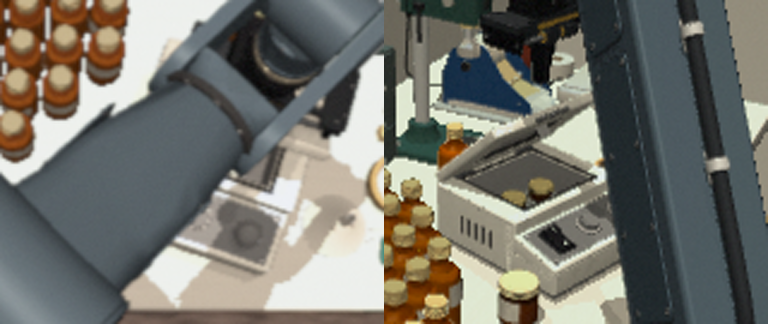

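The arm hides the lid (side view, right panel: rocker around (557,237), lid edge rising to (590,105)). The tip coordinates agree with the plan, so I'm starting the push.

Request:
step_arm:
  rows:
    - [0,0,-0.025,0,0,0]
    - [0,0,-0.024,0,0,0]
    - [-0.005,0.0016,-0.005,0,0,0]
    - [-0.005,0.0016,-0.005,0,0,0]
    - [-0.0047,0.0016,-0.0057,0,0,0]
    - [-0.0047,0.0016,-0.0058,0,0,0]
    - [-0.0041,0.0014,-0.0062,0,0,0]
    - [-0.0041,0.0014,-0.0062,0,0,0]

```text
time: 4.15
position: [0.5527, -0.4234, 0.3717]
tool_rot: [0.987, -0.16, 0.0, 0.0]
ft_force: [-0.2, -0.5, 1.0]
grip_width: 0.0001
grip_force: 0.6
```

Request:
step_arm:
  rows:
    - [-0.0035,0.0012,-0.0066,0,0,0]
    - [-0.0035,0.0012,-0.0066,0,0,0]
    - [-0.0028,0.001,-0.007,0,0,0]
    - [-0.0028,0.001,-0.007,0,0,0]
    - [-0.0022,0.0007,-0.0072,0,0,0]
    - [-0.0022,0.0007,-0.0072,0,0,0]

```text
time: 4.9
position: [0.5359, -0.4174, 0.3299]
tool_rot: [0.987, -0.16, 0.0, -0.0]
ft_force: [1.7, -0.8, 2.3]
grip_width: 0.0009
grip_force: 1.0
```

```bash
python3 -c "
from st import *
st()"
```

```text
t 4.9 tcp [ 0.5359 -0.4174  0.3299] tip [ 0.536  -0.4175  0.1477] local [-0.022  -0.0004] 0.1477 F [ 1.7 -0.8  2.3] grip 0.0009176142658771889 toolx yaw -18.4 z [ 0.001  0.    -1.   ]
```

In contact, with a few newtons on the lid. Next comes the catch.

Request:
step_arm:
  rows:
    - [-0.0022,0.0007,-0.006,0,0,0]
    - [-0.001,0.0003,-0.005,0,0,0]
    - [-0.0008,0.0003,-0.005,0,0,0]
    - [-0.0005,0,-0.004,0,0,0]
    - [0,0,-0.003,0,0,0]

```text
time: 5.52
position: [0.531, -0.416, 0.3084]
tool_rot: [0.987, -0.16, -0.001, -0.0]
ft_force: [-4.2, 4.4, 20.2]
grip_width: 0.0006
grip_force: 10.0
```

Request:
step_arm:
  rows:
    - [0,0,-0.002,0,0,0]
    - [0,0,0,0,0,0]

```text
time: 5.78
position: [0.5309, -0.4159, 0.3085]
tool_rot: [0.987, -0.159, -0.001, -0.0]
ft_force: [-5.3, 3.9, 17.9]
grip_width: 0.0004
grip_force: 8.8
```

Request:
step_arm:
  rows:
    - [0,0,0.02,0,0,0]
    - [0,0,0.04,0,0,0]
    - [-0.02,0.0256,0,-1.58,-4.74,0]
    - [-0.02,0.0256,0,-1.58,-4.75,0]
    - [-0.02,0.0256,0,-1.57,-4.74,0]
    - [-0.02,0.0256,0,0,0,0]
    - [0,0,0,0,0,0]
    - [0,0,0,0,0,0]

```text
time: 6.78
position: [0.4518, -0.3145, 0.3653]
tool_rot: [0.979, -0.158, 0.129, 0.021]
ft_force: [0.3, -0.1, 0.6]
grip_width: 0.0002
grip_force: 0.0
```

```bash
python3 - <<'E'
from st import *
st()
for n in("top","side"):
    c=camera(n);cv2.imwrite(f"pics/{n}2.png",c["pixels"]);P=cloud(c).reshape(-1,3)[c["depth"].ravel()>0]
    L=np.c_[(P[:,:2]-O)@M,P[:,2]]
    for x0,x1 in((-.065,-.05),(-.05,-.015),(.0,.06),(.06,.1)):
        for y0,y1 in((-.11,-.04),(-.04,.04),(.04,.11)):
            m=(L[:,0]>x0)&(L[:,0]<x1)&(L[:,1]>y0)&(L[:,1]<y1)&(L[:,2]<.16)&(L[:,2]>0.03)
            if m.sum()>5: print(n,x0,y0,m.sum(),np.percentile(L[m,2],[10,50,90]).round(4))
    for l in("mains_rocker","start_button","stop_button"):
        for r in cut_out(l,n)[:1]:
            q=cloud(c)[r["region"]];print(l,r["confidence"],np.r_[(np.median(q,0)[:2]-O)@M,np.median(q[:,2])].round(4))
a=cv2.imread("pics/top2.png")[130:265,240:400];b=cv2.imread("pics/side2.png")[80:215,210:370]
cv2.imwrite("pics/crop2.png",np.hstack([cv2.resize(x,None,fx=2.4,fy=2.4,interpolation=2) for x in(a,b)]))
E
```

```text
t 6.78 tcp [ 0.4518 -0.3145  0.3653] tip [ 0.4966 -0.3296  0.1893] local [-0.0871  0.0706] 0.1893 F [ 0.3 -0.1  0.6] grip 0.00023714288894428835 toolx yaw -18.4 z [ 0.26  -0.001 -0.966]
top -0.065 -0.11 74 [0.0769 0.081  0.0838]
top -0.065 -0.04 7 [0.0794 0.0816 0.0846]
top -0.05 -0.11 265 [0.0889 0.1248 0.129 ]
top -0.05 -0.04 157 [0.1231 0.1262 0.1295]
top -0.05 0.04 22 [0.1239 0.1259 0.1303]
top 0.0 -0.11 381 [0.1204 0.1247 0.1283]
top 0.0 -0.04 426 [0.1193 0.1222 0.1252]
top 0.0 0.04 368 [0.1207 0.125  0.1288]
top 0.06 -0.11 256 [0.1216 0.1253 0.1289]
top 0.06 -0.04 288 [0.1197 0.1229 0.1272]
top 0.06 0.04 242 [0.1208 0.1253 0.1292]
mains_rocker 0.63 [ 0.0395 -0.0226  0.124 ]
start_button 0.57 [ 0.0492 -0.01    0.1249]
stop_button 0.66 [-0.0932 -0.0736  0.0964]
side -0.065 -0.11 34 [0.0789 0.0815 0.0976]
side -0.065 -0.04 81 [0.0779 0.0822 0.115 ]
side -0.065 0.04 38 [0.0781 0.0807 0.0832]
side -0.05 -0.11 183 [0.0857 0.1165 0.1269]
side -0.05 -0.04 212 [0.0863 0.1176 0.1269]
side -0.05 0.04 225 [0.0865 0.113  0.1269]
side 0.0 -0.11 18 [0.1215 0.1258 0.1279]
side 0.0 -0.04 138 [0.12   0.1218 0.1238]
side 0.0 0.04 130 [0.1218 0.1251 0.127 ]
side 0.06 -0.11 17 [0.1201 0.122  0.1259]
side 0.06 -0.04 102 [0.1203 0.123  0.1272]
side 0.06 0.04 94 [0.1216 0.1254 0.1278]
mains_rocker 0.67 [-0.0423  0.0622  0.0839]
stop_button 0.58 [-0.0939 -0.0617  0.0951]
```

View pics/crop2.png

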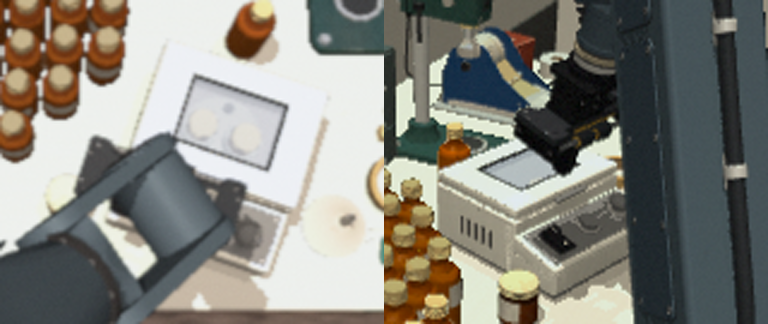

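The top view shows the lid lying flat (depth puts its top at 125–126 mm all over), so it is shut and caught. The side view shows the closed fingers above the rocker, which is at about (555,238). Next is the rocker.

Request:
step_arm:
  rows:
    - [0.001,0,-0.035,0,0,0]
    - [0.001,0,-0.035,0,0,0]
    - [0.0031,-0.001,-0.012,0,0,0]
    - [0.0031,-0.001,-0.012,0,0,0]
    - [0,0,0,0,0,0]

```text
time: 7.8
position: [0.46, -0.3161, 0.2711]
tool_rot: [0.979, -0.158, 0.129, 0.021]
ft_force: [-0.4, 0.8, 0.9]
grip_width: 0.0005
grip_force: 0.0
```

Request:
step_arm:
  rows:
    - [0.001,-0.0003,-0.004,0,0,0]
    - [0.001,-0.0003,-0.004,0,0,0]

```text
time: 8.05
position: [0.4626, -0.317, 0.2648]
tool_rot: [0.978, -0.159, 0.131, 0.022]
ft_force: [2.5, 1.7, 7.0]
grip_width: 0.0005
grip_force: 3.0
```

Request:
step_arm:
  rows:
    - [0.0005,-0.0002,-0.002,0,0,0]
    - [0,0,0,0,0,0]

```text
time: 8.3
position: [0.4625, -0.317, 0.2619]
tool_rot: [0.979, -0.158, 0.13, 0.022]
ft_force: [0.6, -0.1, 1.3]
grip_width: 0.0005
grip_force: 0.4
```

```bash
cat >> st.py <<'E'
def hh():
    o=get_obs();r=R.from_quat(o["tool_rot"]).as_matrix();tip=o["position"]+robot.tip_extent*r[:,2]
    l=np.r_[M.T@(tip[:2]-O),tip[2]]-[-.086,0,.072]
    print("u",l@[.966,0,.257],"y",l[1],"h",l@[-.257,0,.966])
E
python3 -c "
from st import *
st();hh()"
```

```text
t 8.3 tcp [ 0.4625 -0.317   0.2619] tip [ 0.5075 -0.3322  0.086 ] local [-0.076   0.0715] 0.086 F [ 0.6 -0.1  1.3] grip 0.0004525166542048086 toolx yaw -18.4 z [ 0.261 -0.001 -0.965]
u 0.013304265206382303 y 0.07149205325202058 h 0.010984053740560796
```

Request:
step_arm:
  rows:
    - [0.0005,-0.0002,-0.002,0,0,0]
    - [0,0,0,0,0,0]

```text
time: 8.55
position: [0.4623, -0.3166, 0.2589]
tool_rot: [0.979, -0.158, 0.128, 0.021]
ft_force: [-0.6, -0.2, 1.5]
grip_width: 0.0005
grip_force: 0.4
```

Request:
step_arm:
  rows:
    - [-0.0037,0.0012,0.0145,0,0,0]
    - [-0.0037,0.0012,0.0145,0,0,0]
    - [-0.0117,-0.0216,-0.0011,0,0,0]
    - [-0.0117,-0.0216,-0.0011,0,0,0]
    - [-0.0117,-0.0216,-0.0011,0,0,0]
    - [0,0,0,0,0,0]

```text
time: 9.3
position: [0.4194, -0.3806, 0.286]
tool_rot: [0.978, -0.16, 0.129, 0.022]
ft_force: [-0.0, 0.5, 0.2]
grip_width: 0.0001
grip_force: 0.0
```

```bash
python3 - <<'E'
from st import *
st();hh()
c=camera("side");P=cloud(c);L=np.dstack([(P[...,:2]-O)@M,P[...,2]])-[-.086,0,.072]
U=L@[.966,0,.257];H=L@[-.257,0,.966]
for u in range(-24,27,5):
    m=(abs(L[...,1]-.0715)<.012)&(abs(U-u/1e3)<.0025)&(abs(H)<.025);print(u,m.sum(),np.round(np.median(H[m]),4) if m.any() else "")
cv2.imwrite("pics/crop3.png",cv2.resize(c["pixels"][120:210,240:360],None,fx=5,fy=5,interpolation=2))
E
```

```text
t 9.3 tcp [ 0.4194 -0.3806  0.286 ] tip [ 0.4643 -0.3959  0.1101] local [-0.0968 -0.0026] 0.1101 F [-0.   0.5  0.2] grip 6.519377121774696e-05 toolx yaw -18.5 z [ 0.26  -0.002 -0.966]
u -0.0006742771838238254 y -0.0025690164362199203 h 0.039590362110097074
-24 10 0.0059
-19 9 0.013
-14 8 0.0139
-9 5 0.0102
-4 2 0.0114
1 3 0.006
6 7 0.0055
11 9 0.0077
16 4 0.0086
21 5 0.0072
26 2 0.0037
```

View pics/crop3.png

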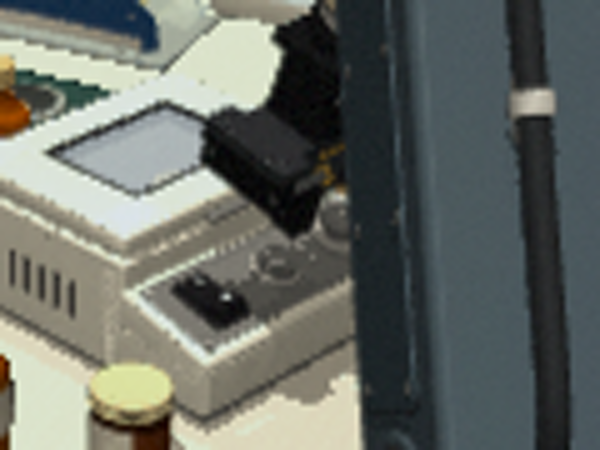

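The side view shows the rocker at (212,298) with its far half flat and its near half raised (13 mm against 8 mm by depth), so it has flipped. The start button at (277,262) is below the tips.

Request:
step_arm:
  rows:
    - [0.0034,0.0004,-0.0116,0,0,0]
    - [0.0029,-0.001,-0.0116,0,0,0]
    - [0.0007,-0.0002,-0.003,0,0,0]
    - [0,0,0,0,0,0]

```text
time: 9.85
position: [0.4274, -0.3792, 0.2582]
tool_rot: [0.979, -0.158, 0.128, 0.02]
ft_force: [0.6, 2.0, 3.0]
grip_width: 0.0005
grip_force: 1.4
```

Request:
step_arm:
  rows:
    - [0.0007,-0.0002,-0.003,0,0,0]
    - [0.0005,-0.0002,-0.002,0,0,0]
    - [0,0,0,0,0,0]

```text
time: 10.22
position: [0.4281, -0.3798, 0.2547]
tool_rot: [0.979, -0.158, 0.129, 0.02]
ft_force: [-2.6, 5.2, 10.1]
grip_width: 0.0005
grip_force: 5.2
```

Request:
step_arm:
  rows:
    - [0.0005,-0.0002,-0.002,0,0,0]
    - [0,0,0,0,0,0]

```text
time: 10.48
position: [0.4281, -0.3797, 0.2544]
tool_rot: [0.979, -0.158, 0.129, 0.02]
ft_force: [-6.6, 7.2, 21.7]
grip_width: 0.0004
grip_force: 12.2
```

```bash
python3 -c "
from st import *
st();hh()"
```

```text
t 10.47 tcp [ 0.4281 -0.3797  0.2544] tip [ 0.4729 -0.3944  0.0784] local [-0.0891  0.0016] 0.0784 F [-6.6  7.2 21.7] grip 0.0003801139074840079 toolx yaw -18.3 z [ 0.259  0.001 -0.966]
u -0.0013503523544774075 y 0.0015941000697065383 h 0.006981120722919395
```

The button is fully home: the tip is 7 mm above the panel against a hard stop. Now retreating square to the panel.

Request:
step_arm:
  rows:
    - [-0.003,0.001,0.0115,0,0,0]
    - [-0.006,0.002,0.024,0,0,0]
    - [-0.006,0.002,0.03,0,0,0]
    - [0,0,0.04,0,0,0]
    - [-0.03,-0.02,0.04,0,0,0]
    - [-0.04,-0.03,0.02,0,0,0]
    - [-0.04,-0.03,0,0,0,0]
    - [-0.04,-0.03,0,0,0,0]
    - [-0.04,-0.03,0,0,0,0]
    - [-0.03,-0.03,0,0,0,0]
    - [0,0,0,0,0,0]
    - [0,0,0,0,0,0]

```text
time: 11.98
position: [0.1936, -0.5454, 0.4169]
tool_rot: [0.979, -0.159, 0.129, 0.02]
ft_force: [0.5, -0.2, 0.2]
grip_width: 0.0006
grip_force: 0.0
```

```bash
python3 - <<'E'
from st import *
st()
I=[]
for n in("top","side"):
    c=camera(n);P=cloud(c);L=np.dstack([(P[...,:2]-O)@M,P[...,2]])-[-.086,0,.072]
    U=L@[.966,0,.257];H=L@[-.257,0,.966]
    for nm,y,us in(("rock",.0715,(-15,15)),("start",0,(0,)),("stop",-.072,(0,))):
        for u in us:
            m=(abs(L[...,1]-y)<.009)&(abs(U-u/1e3)<.006)&(abs(H)<.04);print(n,nm,u,m.sum(),np.round(np.median(H[m]),4) if m.any() else "")
    m=(abs(L[...,1])<.1)&(L[...,0]>.04)&(L[...,0]<.07)&(abs(L[...,2]-.06)<.04);print("lid bar z",np.median(L[m][:,2])+.072)
    I.append(cv2.resize(c["pixels"][100:220,230:390],None,fx=2.4,fy=2.4,interpolation=2))
cv2.imwrite("pics/crop4.png",np.hstack(I))
E
```

```text
t 11.97 tcp [ 0.1936 -0.5454  0.4169] tip [ 0.2384 -0.5602  0.2408] local [-0.2594 -0.2297] 0.2408 F [ 0.5 -0.2  0.2] grip 0.0006039840472091201 toolx yaw -18.4 z [ 0.258  0.001 -0.966]
top rock -15 19 0.0149
top rock 15 20 0.0068
top start 0 20 0.0129
top stop 0 21 0.0272
lid bar z 0.1254026114114688
side rock -15 14 0.0129
side rock 15 7 0.0076
side start 0 10 0.0138
side stop 0 14 0.0258
lid bar z 0.12432824342816429
```

View pics/crop4.png

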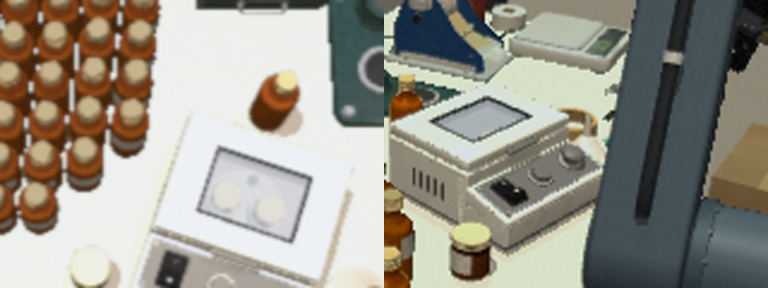

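The lid is shut at 125 mm and the rocker has its near half up. The start button is back out at 13 mm and the stop button is untouched at 27 mm. Handing in.

```bash
python3 -c "
from rig import hand_in
print(hand_in())"
```

```text
the job is handed in; nothing more can be done
None
```

The job is handed in, with no verdict returned: by the last pictures the lid is caught shut, the mains rocker is flipped on, the start button was pressed home and has sprung back, and the stop button is untouched.

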